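# Load a label cassette and snap the label maker's cover shut

### The job

The stall's label maker needs its wide tape: drop the thicker of the two cassettes flat into the open bay, notched side over the print head, so that it sits right down on the bay floor. Then fold the cover over it and press its front edge down until the catch snaps and holds it shut. Leave the thin cassette and the other things on the table where they are.

Things in the scene. Friction and masses are not known exactly. Their poses are not given: they have to be found in the camera images.
- label_maker: grey wedge-shaped desktop label maker, 194 deep x 162 wide, fixed to the table. Origin on the table under its middle; x points from its low front (keys, display) to its high back, y to its left. Its flat deck rises to the back at 30 deg, from 30 mm high at x = -89 to 134 mm at x = +91. The rear half of the deck holds the cassette bay.
- bay: open cassette bay, a pocket 92 (x) x 60 (y), 12 deep. Origin in the middle of its floor; x points up the 30 deg slope, y left, z squarely out of the deck (deck at z = 12). A steel print head (6 in x, 12 in y, 10 high) stands at the middle of its front wall, x = -46 to -40. The deck beside the bay is flat and bare to y = +-77.
- cover (a joint): angle of the bay's hinged cover (rad): 0 = shut, grows as it opens, up to 2.25; it starts standing open at 1.8 to 2.15. A grey shell 126 long (from the hinge) x 100 wide, with a 3 mm top and a 16 mm rim. Its stiff hinge keeps it where it is left; about 1 N at the front edge moves it. It cannot shut on a cassette that stands over 2 mm too high.
- cover_hinge (a point): the cover's hinge axis (fixed), along the label maker's y, in the middle of the rear ridge, 16 mm out of the deck and 68 mm up the slope from the bay's middle; label maker's axes. The cover's outer face lies 3 mm beyond the plane through this axis. Shut, the cover points from here down the slope, parallel to the deck; it opens up and back.
- cover_press (a point): point on the cover's outer face, in the middle of its width, 112 mm from the hinge axis and 14 mm from its front edge: where to press. It moves with the cover; its x points to the hinge, its z out of the outer face (when shut, squarely out of the deck).
- thick_cassette: the cassette to load: grey plastic box 86 (x) x 54 (y), 26 thick, about 80 g, lying flat left or right of the label maker. Origin in the middle of its underside, z up. The middle of its -x side has a notch, 20 wide and 10 deep, that goes over the print head. Loaded, its axes lie along the bay's with 3 mm play all round and its top 14 mm above the deck.
- thick_notch (a point): middle of the notch at the underside of the thick cassette, 38 mm from the origin along its -x.
- thin_cassette: a second cassette of the same outline but only 14 mm thick, on the other side of the label maker; not to be used. Origin in the middle of its underside.
- cup_moss: large brown and green carved stoneware cup, 94 across, 88 high, at the back left; to be left alone. Origin under its middle.
- masking_tape: roll of masking tape, 106 across, 25 high, lying at the front left; to be left alone. Origin under its middle.
- calculator: pocket calculator, 118 x 74 x 13, lying at the back on the right; to be left alone. Origin under its middle.
- catch (a point): sprung catch in a slot of the deck under the cover's front edge (label maker's axes), with a ribbed black release tab just in front of the cover. At about 0.11 rad the cover's hook rests on it, ajar; 6 to 10 N squarely down at the front edge takes the hook past it (at about 0.05 rad), then the catch pulls the cover home and holds it at 0 to 0.01 rad.
- pliers_round: pliers with black grips, 147 x 59 x 12, lying flat at the front right; to be left alone. Origin under their middle.

How it is judged:
By the outcome, as a careful person would: the job done as asked, in the order asked, and still so for the second after the job is handed in, with the robot touching nothing.
It also fails if it takes over 72 s, if anything falls off the work surface, if the arm or the gripper's body presses on something with over 40 N, if the wrist force passes 120 N, or if a joint passes its speed limit or range.

### The arm

A 6-joint arm with a two-finger parallel gripper is mounted at the origin on a cart in front of the work surface, level with it; the furniture and walls round the work are solid. World frame = base frame: x ahead of the robot, y to its left, z up, the work surface at z = 0. Lengths are in m, angles in rad, forces in N, time in s.
With the tool pointing down it reaches from about 0.35 to 0.775 m from the base axis. Payload 5.5 kg.
Tool frame: the origin (TCP) lies at the very end of the fingers, on their centre line; the grasp point (between the pads) lies 19 mm behind it; z points along the fingers, y is the line along which they close (so a half turn about z gives the same grasp; the last joint's range is limited). The gripper opens to 85 mm and grips with 20 to 120 N. Pads are 22 mm wide; open, the fingers measure 114 mm over their backs; the gripper's body (76 mm by 85 mm) begins 54 mm behind the grasp point. The pads swing forward as they close: fully open they stand 13 mm farther back than shut.
Start: joints at [-1.355, 0.313, 0.046, 1.304, 0, 1.431], TCP at [0.2, -0.539, 0.231] pointing down, gripper open.
Joint ranges: [-2.76, 2.76], [-0.86, 1.69], [-1.03, 1.26], [-2.2, 2.34], [-1.47, 1.5], [-3.14, 3.14]. Speed limits (rad/s): [2.57, 2.57, 3.14, 3.14, 3.14, 3.14].

### API

Orientations are given as a unit quaternion [w, x, y, z].
In Python, from workcell import get_state, read_camera, hand_in gives the robot as it stands.
- The arm moves only by the tool send_rows, never from a script. Its argument "increments" is a list of rows, each an object of numbers: "dx", "dy", "dz": the shift along the world's x, y, z in units of 25 mm (1.0 is 25 mm); "roll": the turn about the world's z in units of 8 degrees (1.0 is 8 degrees); "claw": the opening, from -1 (shut) to 1 (fully open). In form: [{"dx": .., "dy": .., "dz": .., "roll": .., "claw": ..}, ...]. A call has exactly 5 rows; each row is the pose to reach, as a shift and turn from the pose commanded when the call began; what a row does not reach only later rows make up. A row lasts 1/8 s, in which the tool goes at most 62.5 mm and 10.7 degrees, less where a joint would pass 70% of its speed; a pose out of reach is approached as far as the arm can. A call with a gripper value outside its range is refused whole. The fingers move at their own pace and stop on an object; "grip_force" is the grip in N (left out, the last holds). Time passes only in rows, so rows that repeat a pose let the fingers close, or fill a call up. It gives the time, the measured TCP pose, the force, the opening and the grip force at its end, in the units of the state.
- get_state(): the state, without advancing time (a new reading comes with each control period).
- read_camera(name): name is "scene" or "top"; returns a dict with "image" (384x512x3 uint8, blue, green, red), "fx", "fy", "cx", "cy" (pixels), "dist_coeffs" ([k1, k2, p1, p2, k3] as OpenCV has them; the pictures are not rectified), "world_to_cam" (4x4, takes a point from world to camera coordinates). Camera axes: x right, y up, looking along -z (the intrinsics and any distortion apply to the point x, -y, -z); pixel columns grow to the right and rows downward; lengths in m; the calibration is good to about 2 mm. A picture is of the moment at which its call begins. There is no depth.
- hand_in(): hands the job in; it is judged then, once.
The state is a dict: "clock": time; "joint_pos": joint angles; "qvel": joint speeds; "tau": joint torques, N m; "tcp_pos": TCP position; "orientation": TCP orientation; "wrist_force": force on the tool from outside, world axes, zero at the start; "ft_torque": the same for the moment, N m; "finger_gap": finger opening in m; "grip_force": force on a finger pad.
Only numpy, scipy, OpenCV 4.12 (cv2) and the standard library are available. Lean on these libraries where they do the work, as an engineer would, in place of code of your own. Each camera call takes 0.05 s, during which the arm holds its last target. There are 200 camera calls.

## Working session

There is one attempt and no reset: what is moved stays moved. The work goes in short steps, Python scripts to look and compute and a tool call to move; the robot and the scene stay as the last step left them, time stands still between calls to the robot, and variables do not carry over. Pictures are saved under pics/ and viewed, at most 10 in all, crops included, and the job is handed in when it is done.

Besides the shell and the picture viewer there is one more tool, called after ">>>" by a JSON object that holds its "method" and its "body", one argument or row to a line. send_rows: Moves the arm, as the interface text tells. Its arguments: {"type":"object","properties":{"increments":{"type":"array","items":{"type":"object","properties":{"dx":{"type":"number"},"dy":{"type":"number"},"dz":{"type":"number"},"roll":{"type":"number"},"claw":{"type":"number"}}}},"grip_force":{"type":"number"}},"required":["increments"]}

```bash
mkdir -p pics; ls; python3 - <<'E'
from workcell import *
import cv2,json,numpy as np
for n in("scene","top"):
    c=read_camera(n); cv2.imwrite(f"pics/{n}0.png",cv2.resize(c["image"],(800,600),interpolation=cv2.INTER_CUBIC))
    print(n,{k:np.round(np.array(v),4).tolist() for k,v in c.items() if k!="image"})
print(get_state())
E
```

```text
pics
scene {'fx': 424.4924, 'fy': 424.4924, 'cx': 260.7208, 'cy': 198.9674, 'dist_coeffs': [-0.0933, 0.0, 0.0, 0.0, 0.0], 'world_to_cam': [[-0.8728, -0.4882, 0.0018, 0.4782], [0.3327, -0.5922, 0.7339, -0.2143], [-0.3572, 0.6411, 0.6793, -1.0944], [0.0, 0.0, 0.0, 1.0]]}
top {'fx': 363.246, 'fy': 363.246, 'cx': 254.9185, 'cy': 189.784, 'dist_coeffs': [-0.0825, 0.0, 0.0, 0.0, 0.0], 'world_to_cam': [[-0.0266, -0.9996, 0.0034, 0.0836], [0.9847, -0.0256, 0.1723, -0.5433], [-0.1721, 0.008, 0.985, -0.9207], [0.0, 0.0, 0.0, 1.0]]}
{'clock': 0.1, 'joint_pos': array([-1.35456167e+00,  3.13947586e-01,  4.50599382e-02,  1.30358589e+00,
        7.86488617e-06,  1.43115536e+00]), 'qvel': array([ 0.00101773, -0.00083155,  0.00381   ,  0.00062859,  0.00052795,
       -0.00085329]), 'tau': array([ 3.01130349e-03, -4.81722844e+01,  2.99246550e+01,  1.26693147e-02,
       -2.20142651e-04, -1.05336326e-06]), 'tcp_pos': array([ 0.20020693, -0.53852396,  0.230472  ]), 'orientation': array([-8.38138630e-04,  9.84210449e-01,  1.77000253e-01, -2.81784395e-05]), 'wrist_force': array([-0.56880787, -0.69535579,  0.25456802]), 'ft_torque': array([ 0.05176908, -0.05373132, -0.03276634]), 'grip_force': 0.0, 'finger_gap': 0.08493325848830027}
```

View pics/scene0.png

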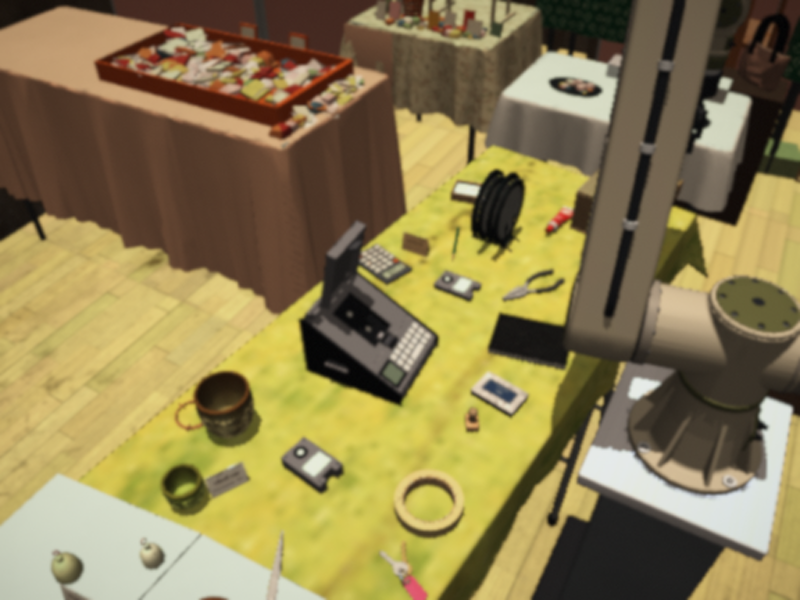

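View pics/top0.png

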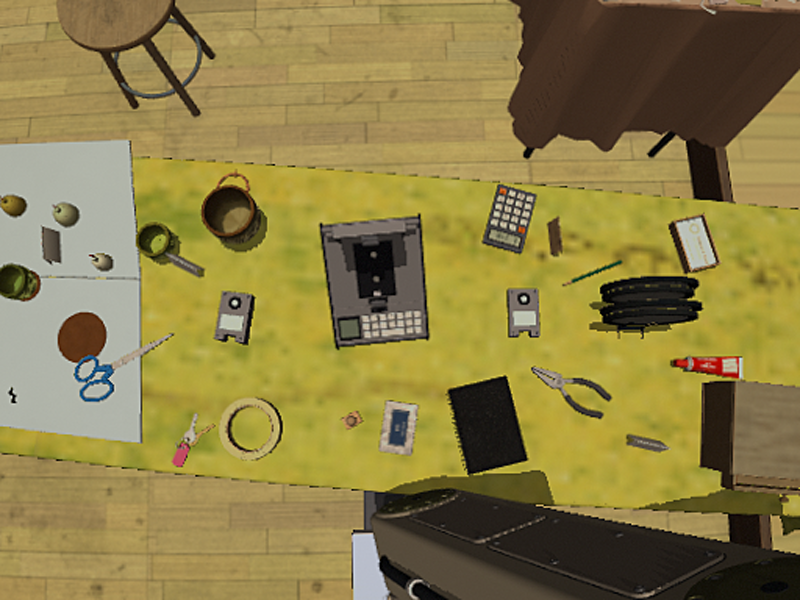

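The top view shows the label maker in the middle (320–428, 215–348), with cassettes at left (235,318) and right (523,312). The scene view shows the cover standing up. I'll take enlarged crops to get corners.

```bash
cat > h.py <<'E'
from workcell import *
import cv2,numpy as np
def proj(c,P):
    P=np.atleast_2d(P).astype(float); W=np.array(c["world_to_cam"]); q=P@W[:3,:3].T+W[:3,3]
    q=q*[1,-1,-1]; K=np.array([[c["fx"],0,c["cx"]],[0,c["fy"],c["cy"]],[0,0,1]])
    return cv2.projectPoints(q,np.zeros(3),np.zeros(3),K,np.array(c["dist_coeffs"]))[0][:,0]
def ray(c,uv):
    K=np.array([[c["fx"],0,c["cx"]],[0,c["fy"],c["cy"]],[0,0,1]])
    n=cv2.undistortPoints(np.array(uv,float).reshape(-1,1,2),K,np.array(c["dist_coeffs"]))[:,0]
    W=np.array(c["world_to_cam"]); d=np.c_[n[:,0],-n[:,1],-np.ones(len(n))]@W[:3,:3]
    return -W[:3,:3].T@W[:3,3],d
def atz(c,uv,z):
    o,d=ray(c,uv); return o+d*((z-o[2])/d[:,2])[:,None]
def crop(c,x,y,w,h,s): return cv2.resize(c["image"][y:y+h,x:x+w],None,fx=s,fy=s,interpolation=cv2.INTER_CUBIC)
E
python3 - <<'E'
from h import *
c=read_camera("top");np.save("top0.npy",c,allow_pickle=True)
a=crop(c,200,130,80,100,6); b=crop(c,132,178,40,50,6); d=crop(c,316,178,40,50,6)
cv2.imwrite("pics/t1.png",np.hstack([a,np.vstack([b,d])]))
c=read_camera("scene");np.save("scene0.npy",c,allow_pickle=True)
a=crop(c,185,135,100,125,4); b=crop(c,170,270,60,50,5); d=crop(c,270,165,50,40,6)
o=np.zeros((500,700,3),np.uint8);o[:500,:400]=a;o[:250,400:700]=b;o[250:490,400:700]=d
cv2.imwrite("pics/s1.png",o)
E
```

```text
(no output)
```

View pics/t1.png

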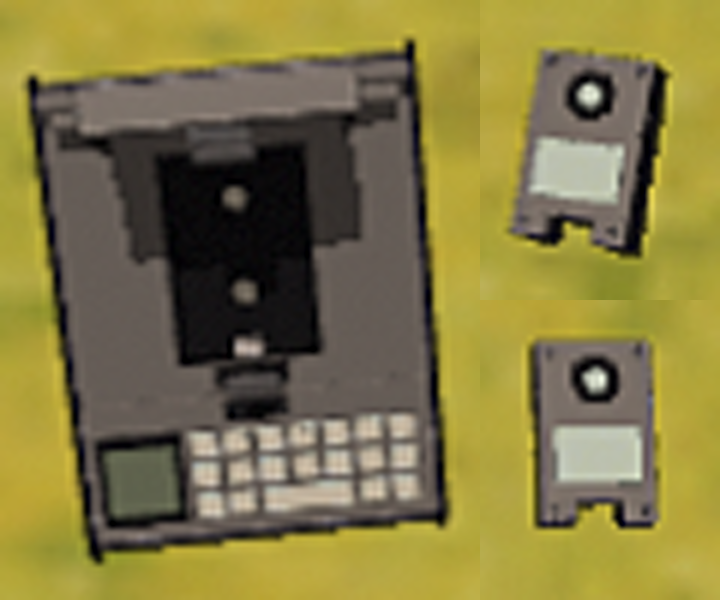

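View pics/s1.png

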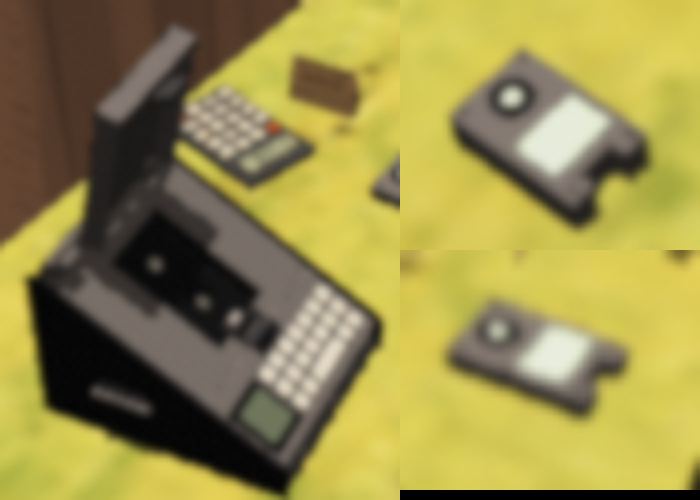

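```bash
cat > fit.py <<'E'
from h import *
from scipy.optimize import least_squares
T=np.load("top0.npy",allow_pickle=True).item();S=np.load("scene0.npy",allow_pickle=True).item()
cv=lambda p,o,s:(np.array(p,float)+.5)/s-.5+o
t=np.deg2rad(30);ex=np.array([np.cos(t),0,np.sin(t)]);ez=np.array([-np.sin(t),0,np.cos(t)]);ey=np.array([0,1.,0])
def bay(p,xs,s): # bay coords mm -> label frame mm ; s=label x of bay middle at deck level
    o=np.array([s,0,30+(s+89)*np.tan(t)])-12*ez
    return o+np.outer(xs[:,0],ex)+np.outer(xs[:,1],ey)+np.outer(xs[:,2],ez)
def world(L,p):
    c,sn=np.cos(p[2]),np.sin(p[2]);R=np.array([[c,-sn,0],[sn,c,0],[0,0,1]]);return L/1000@R.T+[p[0],p[1],0]
B=np.array([[-46,30,12],[-46,-30,12],[-43,0,10],[46,30,12],[46,-30,12]],float)
tb=cv([[180,362],[320,350],[249,346]],[200,130],6); sb=cv([[220,345],[255,295],[233,318],[115,258],[155,212]],[185,135],4)
# deck corners
D=np.array([[-89,81,30],[-89,-81,30],[91,81,134],[91,-81,134]],float)
td=cv([[95,545],[443,515],[35,85],[411,50]],[200,130],6)
if __name__=="__main__":
    f=lambda p:np.r_[(proj(T,world(bay(0,B[:3],p[3]),p))-tb).ravel(),(proj(S,world(bay(0,B,p[3]),p))-sb).ravel(),(proj(T,world(D,p))-td).ravel()*.5]
    r=least_squares(f,[.6,.1,.1,35],x_scale=[.01,.01,.1,10],loss="soft_l1");p=r.x
    print(p,np.degrees(p[2]));print(f(p).reshape(-1,2).round(1));np.save("p.npy",p)
    print("bay origin",world(bay(0,np.zeros((1,3)),p[3]),p))
    h=bay(0,np.array([[68,0,28.]]),p[3])[0]
    for a in (1.8,1.9,2.0,2.1,2.15):
        d=-ex*np.cos(a)+ez*np.sin(a); n=ex*np.sin(a)+ez*np.cos(a)  # outer normal
        P=np.array([h+126*d+3*n+y*ey for y in(50,-50)]); q=proj(S,world(P,p));print(a,((q-[185,135]+.5)*4-.5).round(0).tolist(),((proj(T,world(P,p))-[200,130]+.5)*6-.5).round().tolist())
    # cassettes: top corners fit
    for nm,H,pt,off in(("L",26,[[543,52],[652,68],[637,252],[512,232]],None),):
        pass
    def cas(p,H,q,h=None):
        c,sn=np.cos(p[2]),np.sin(p[2]);R=np.array([[c,-sn],[sn,c]])
        M=np.array([[43,27],[43,-27],[-43,-27],[-43,27]])/1000
        return np.c_[M@R.T+p[:2],np.full(4,H)]
    tL=cv(np.array([[543,52],[654,68],[633,245],[512,232]])-[480,0],[132,178],6)
    sL=cv(np.array([[452,115],[522,50],[648,145],[585,212]])-[400,0],[170,270],5)
    for H in(.014,.026):
        g=lambda p:np.r_[(proj(T,cas(p,H,0))-tL).ravel(),(proj(S,cas(p,H,0))-sL[[1,2,3,0]] if 0 else proj(S,cas(p,H,0))-sL).ravel()]
        r=least_squares(g,[.6,.3,-.1],loss="soft_l1");print(H,r.x,r.cost,g(r.x).reshape(-1,2).round(1).tolist())
E
python3 fit.py
```

```text
[ 0.56198293  0.10501761  0.05779628 21.51194237] 3.311483181346701
[[ 0.5  0.2]
 [ 0.2  0.3]
 [ 0.4  0.6]
 [-1.   0.6]
 [ 0.3 -0.6]
 [-0.3  0. ]
 [-1.2  1.2]
 [-0.3 -0.4]
 [-0.7 -0.1]
 [ 0.4 -0.1]
 [-0.3  0.2]
 [ 0.9  0.5]]
bay origin [[0.58944893 0.10660681 0.08341179]]
1.8 [[107.0, 118.0], [187.0, 32.0]] [[80.0, 114.0], [364.0, 91.0]]
1.9 [[89.0, 109.0], [170.0, 24.0]] [[77.0, 78.0], [361.0, 55.0]]
2.0 [[72.0, 101.0], [153.0, 17.0]] [[74.0, 43.0], [358.0, 20.0]]
2.1 [[54.0, 96.0], [136.0, 12.0]] [[72.0, 9.0], [355.0, -14.0]]
2.15 [[45.0, 93.0], [128.0, 10.0]] [[71.0, -8.0], [353.0, -31.0]]
0.014 [ 0.52299414  0.35748323 -0.14532363] 8.434831846242217 [[1.6, -0.1], [2.0, -0.5], [0.5, 0.7], [1.5, 0.5], [-1.1, 2.3], [0.0, 1.3], [0.0, -0.2], [-2.3, 1.4]]
0.026 [ 0.51990416  0.35841896 -0.13690788] 5.362083253143503 [[-0.2, 0.2], [0.5, -0.3], [-0.8, 1.4], [-0.1, 1.3], [-1.0, 0.4], [0.1, -0.7], [0.6, -2.3], [-1.7, -0.5]]
```

The thicker cassette is the left one, at (0.520, 0.358) with yaw −7.8°. The bay is at (0.589, 0.107) with yaw 3.3°. The cover is at about 1.82 rad, leaning forward over the bay, so I'll swing it fully open first.

>>> {"method": "send_rows", "body": {
  "increments": [
    {"dz": 2, "dy": 1, "roll": 1.3, "claw": -1},
    {"dz": 3, "dy": 3, "dx": 1, "roll": 2.6, "claw": -1},
    {"dz": 3.5, "dy": 5, "dx": 2, "roll": 3.9, "claw": -1},
    {"dz": 3.5, "dy": 7, "dx": 3, "roll": 5.2, "claw": -1},
    {"dz": 3.5, "dy": 9, "dx": 4, "roll": 6.5, "claw": -1}
  ]
}}

```text
schema error: expected keys dx, dy, dz, roll, claw
```

>>> {"method": "send_rows", "body": {
  "increments": [
    {"dy": 2, "dx": 1, "roll": 1.3, "claw": -1},
    {"dy": 4, "dx": 2, "roll": 2.6, "claw": -1},
    {"dy": 6, "dx": 3, "roll": 3.9, "claw": -1},
    {"dy": 8, "dx": 4, "roll": 5.2, "claw": -1},
    {"dy": 10, "dx": 5, "roll": 6.5, "claw": -1}
  ]
}}

```text
schema error: expected keys dx, dy, dz, roll, claw
```

>>> {"method": "send_rows", "body": {
  "increments": [
    {"dy": 2, "dx": 1, "roll": 1.3, "claw": -1},
    {"dy": 4, "dx": 2, "roll": 2.6, "claw": -1},
    {"dy": 6, "dx": 3, "roll": 3.9, "claw": -1},
    {"dy": 6.8, "dx": 3, "roll": 5.2, "claw": -1},
    {"dy": 6.8, "dx": 3, "roll": 6.5, "claw": -1}
  ]
}}

```text
schema error: expected keys dx, dy, dz, roll, claw
```

All keys are needed in each row.

>>> {"method": "send_rows", "body": {
  "increments": [
    {"dx": 0, "dy": 1, "dz": 2, "roll": 1.3, "claw": -1},
    {"dx": 1, "dy": 3, "dz": 3, "roll": 2.6, "claw": -1},
    {"dx": 2, "dy": 5, "dz": 3.5, "roll": 3.9, "claw": -1},
    {"dx": 3, "dy": 7, "dz": 3.5, "roll": 5.2, "claw": -1},
    {"dx": 4, "dy": 9, "dz": 3.5, "roll": 6.5, "claw": -1}
  ]
}}

```text
clock: 0.82
tcp_pos: [0.3008, -0.3125, 0.319]
orientation: [0.0, 0.805, 0.593, 0.0]
wrist_force: [0.3, -0.1, 0.2]
finger_gap: -0.0001
grip_force: 0.0
```

>>> {"method": "send_rows", "body": {
  "increments": [
    {"dx": 1, "dy": 2, "dz": 0, "roll": 1.3, "claw": -1},
    {"dx": 2, "dy": 4, "dz": 0, "roll": 2.6, "claw": -1},
    {"dx": 3, "dy": 6, "dz": 0, "roll": 3.9, "claw": -1},
    {"dx": 4, "dy": 8, "dz": 0, "roll": 5.2, "claw": -1},
    {"dx": 5, "dy": 10, "dz": 0, "roll": 6.5, "claw": -1}
  ]
}}

```text
clock: 1.45
tcp_pos: [0.4258, -0.0623, 0.3189]
orientation: [0.0, 0.464, 0.886, 0.0]
wrist_force: [0.8, -0.9, 0.8]
finger_gap: -0.0
grip_force: 0.0
```

>>> {"method": "send_rows", "body": {
  "increments": [
    {"dx": 1, "dy": 2, "dz": 0, "roll": 1.3, "claw": -1},
    {"dx": 2, "dy": 4, "dz": 0, "roll": 2.6, "claw": -1},
    {"dx": 3, "dy": 6, "dz": 0, "roll": 3.9, "claw": -1},
    {"dx": 3, "dy": 6.8, "dz": 0, "roll": 5.2, "claw": -1},
    {"dx": 3, "dy": 6.8, "dz": 0, "roll": 6.5, "claw": -1}
  ]
}}

```text
clock: 2.08
tcp_pos: [0.5002, 0.1079, 0.3182]
orientation: [-0.001, 0.027, 1.0, 0.0]
wrist_force: [0.6, -0.1, 0.0]
finger_gap: 0.0003
grip_force: 0.0
```

>>> {"method": "send_rows", "body": {
  "increments": [
    {"dx": 0, "dy": 0, "dz": -2, "roll": 0.8, "claw": -1},
    {"dx": 0.5, "dy": 0, "dz": -3.3, "roll": 0.8, "claw": -1},
    {"dx": 1.2, "dy": 0, "dz": -3.3, "roll": 0.8, "claw": -1},
    {"dx": 2, "dy": 0, "dz": -3.3, "roll": 0.8, "claw": -1},
    {"dx": 2.8, "dy": 0, "dz": -3.3, "roll": 0.8, "claw": -1}
  ]
}}

```text
clock: 2.7
tcp_pos: [0.5706, 0.106, 0.236]
orientation: [-0.0, -0.024, 1.0, 0.0]
wrist_force: [-2.9, -0.4, 1.3]
finger_gap: 0.0001
grip_force: 0.7
```

>>> {"method": "send_rows", "body": {
  "increments": [
    {"dx": 0.4, "dy": 0, "dz": 0, "roll": 0, "claw": -1},
    {"dx": 0.8, "dy": 0, "dz": 0, "roll": 0, "claw": -1},
    {"dx": 1.2, "dy": 0, "dz": 0, "roll": 0, "claw": -1},
    {"dx": 1.6, "dy": 0, "dz": 0, "roll": 0, "claw": -1},
    {"dx": 2, "dy": 0, "dz": 0, "roll": 0, "claw": -1}
  ]
}}

```text
clock: 3.32
tcp_pos: [0.6137, 0.1061, 0.2363]
orientation: [-0.007, -0.025, 1.0, 0.0]
wrist_force: [-37.1, -0.2, 18.4]
finger_gap: 0.0001
grip_force: 19.0
```

>>> {"method": "send_rows", "body": {
  "increments": [
    {"dx": -2, "dy": 0, "dz": 0, "roll": 0, "claw": -1},
    {"dx": -3, "dy": 0, "dz": 1, "roll": 0, "claw": -1},
    {"dx": -3.5, "dy": 0, "dz": 3, "roll": 0, "claw": -1},
    {"dx": -4, "dy": 2.2, "dz": 3, "roll": -0.6, "claw": -1},
    {"dx": -4.3, "dy": 4.4, "dz": 3, "roll": -1.34, "claw": 0}
  ]
}}

```text
clock: 3.95
tcp_pos: [0.5135, 0.2167, 0.3128]
orientation: [0.002, 0.072, 0.997, 0.001]
wrist_force: [0.4, 0.4, 0.2]
finger_gap: 0.0176
grip_force: 0.0
```

>>> {"method": "send_rows", "body": {
  "increments": [
    {"dx": 0, "dy": 2.2, "dz": -1, "roll": 0, "claw": 1},
    {"dx": 0, "dy": 4.4, "dz": -3, "roll": 0, "claw": 1},
    {"dx": 0, "dy": 5.76, "dz": -5, "roll": 0, "claw": 1},
    {"dx": 0, "dy": 5.76, "dz": -6, "roll": 0, "claw": 1},
    {"dx": 0, "dy": 5.76, "dz": -8, "roll": 0, "claw": 1}
  ]
}}

```text
clock: 4.58
tcp_pos: [0.514, 0.3618, 0.1111]
orientation: [0.002, 0.068, 0.998, 0.001]
wrist_force: [0.2, 0.2, -0.3]
finger_gap: 0.0853
grip_force: 0.0
```

```bash
python3 - <<'E'
from h import *
s=get_state();print(s["tcp_pos"],s["orientation"],s["finger_gap"])
a=read_camera("scene");b=read_camera("top")
A=crop(a,165,130,130,190,3);Bq=crop(b,125,130,75,110,5)
o=np.zeros((570,790,3),np.uint8);o[:,:390]=A;o[:550,400:775]=Bq
cv2.imwrite("pics/a2.png",o)
E
```

```text
[0.51400231 0.36181893 0.11107055] [1.53898452e-03 6.83281346e-02 9.97661258e-01 9.55335207e-04] 0.08525743111973029
```

View pics/a2.png

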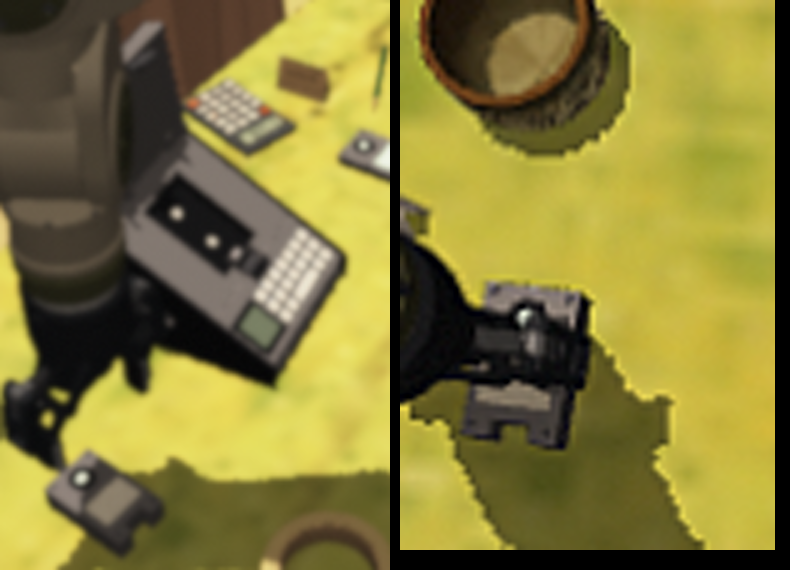

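The cover is now further open, and the open fingers straddle the thick cassette squarely (top view at about (520,360)), so I'm descending to grasp its upper half.

>>> {"method": "send_rows", "body": {
  "increments": [
    {"dx": 0, "dy": -0.1, "dz": -1.5, "roll": 0, "claw": 1},
    {"dx": 0, "dy": -0.1, "dz": -3, "roll": 0, "claw": 1},
    {"dx": 0, "dy": -0.1, "dz": -3.7, "roll": 0, "claw": 1},
    {"dx": 0, "dy": -0.1, "dz": -4, "roll": 0, "claw": 1},
    {"dx": 0, "dy": -0.1, "dz": -4, "roll": 0, "claw": 1}
  ]
}}

```text
clock: 5.3
tcp_pos: [0.5136, 0.3578, 0.0123]
orientation: [0.001, 0.069, 0.998, 0.0]
wrist_force: [-1.0, -0.1, -0.4]
finger_gap: 0.0853
grip_force: 0.0
```

>>> {"method": "send_rows", "body": {
  "grip_force": 20,
  "increments": [
    {"dx": 0, "dy": 0, "dz": 0, "roll": 0, "claw": 0},
    {"dx": 0, "dy": 0, "dz": 0, "roll": 0, "claw": -0.3},
    {"dx": 0, "dy": 0, "dz": 0, "roll": 0, "claw": -0.3},
    {"dx": 0, "dy": 0, "dz": 0, "roll": 0, "claw": -0.3},
    {"dx": 0, "dy": 0, "dz": 0, "roll": 0, "claw": -0.3}
  ]
}}

```text
clock: 5.92
tcp_pos: [0.5137, 0.358, 0.0126]
orientation: [0.001, 0.069, 0.998, 0.001]
wrist_force: [-0.1, 0.8, 6.4]
finger_gap: 0.0529
grip_force: 22.0
```

>>> {"method": "send_rows", "body": {
  "increments": [
    {"dx": 0, "dy": 0, "dz": 0.5, "roll": 0, "claw": -0.3},
    {"dx": 0, "dy": 0, "dz": 2, "roll": 0, "claw": -0.3},
    {"dx": 0, "dy": 0, "dz": 4, "roll": 0, "claw": -0.3},
    {"dx": 0, "dy": 0, "dz": 6, "roll": 0, "claw": -0.3},
    {"dx": 0, "dy": 0, "dz": 8, "roll": 0, "claw": -0.3}
  ]
}}

```text
clock: 6.55
tcp_pos: [0.5123, 0.3572, 0.2134]
orientation: [-0.0, 0.069, 0.998, -0.0]
wrist_force: [1.0, 0.9, -0.8]
finger_gap: 0.0535
grip_force: 21.5
```

>>> {"method": "send_rows", "body": {
  "increments": [
    {"dx": 0, "dy": -2, "dz": 0, "roll": 0.5, "claw": -0.3},
    {"dx": 0.5, "dy": -4, "dz": 0, "roll": 1, "claw": -0.3},
    {"dx": 1, "dy": -6, "dz": 0, "roll": 1.4, "claw": -0.3},
    {"dx": 1.4, "dy": -8, "dz": 0, "roll": 1.4, "claw": -0.3},
    {"dx": 1.6, "dy": -9.6, "dz": 0, "roll": 1.4, "claw": -0.3}
  ]
}}

```text
clock: 7.18
tcp_pos: [0.5528, 0.1154, 0.2118]
orientation: [0.0, -0.028, 1.0, -0.0]
wrist_force: [0.3, 1.0, -0.6]
finger_gap: 0.053
grip_force: 21.5
```

>>> {"method": "send_rows", "body": {
  "increments": [
    {"dx": 0.2, "dy": -0.4, "dz": -0.2, "roll": 0, "claw": -0.3},
    {"dx": 0.6, "dy": -0.46, "dz": -0.8, "roll": 0, "claw": -0.3},
    {"dx": 0.7, "dy": -0.46, "dz": -1.4, "roll": 0, "claw": -0.3},
    {"dx": 0.7, "dy": -0.46, "dz": -2, "roll": 0, "claw": -0.3},
    {"dx": 0.7, "dy": -0.46, "dz": -2, "roll": 0, "claw": -0.3}
  ]
}}

```text
clock: 7.8
tcp_pos: [0.5686, 0.1069, 0.159]
orientation: [-0.002, -0.029, 1.0, 0.0]
wrist_force: [-1.2, -1.0, -2.3]
finger_gap: 0.0533
grip_force: 21.5
```

```bash
python3 - <<'E'
from h import *
s=get_state();print(s["tcp_pos"],s["orientation"],s["wrist_force"])
a=read_camera("scene");b=read_camera("top")
A=crop(a,165,120,130,160,3);Bq=crop(b,190,120,100,120,4)
o=np.zeros((480,800,3),np.uint8);o[:,:390]=A;o[:,400:800]=Bq
cv2.imwrite("pics/a3.png",o)
E
```

```text
[0.56858052 0.10685456 0.15901935] [-2.16446406e-03 -2.92449347e-02  9.99569930e-01  6.17962163e-05] [-1.23082747 -1.00653874 -2.26894523]
```

View pics/a3.png

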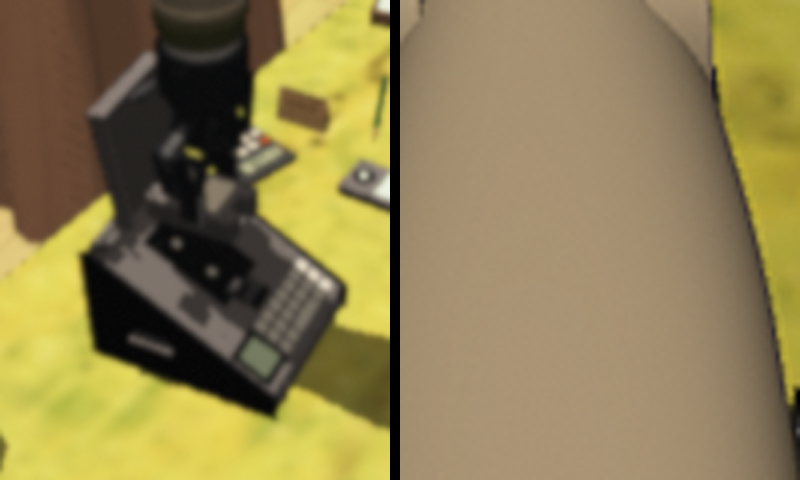

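Scene view: the cassette hangs level over the bay with the cover clear behind it. I'll lower it until its rear edge meets the bay floor.

>>> {"method": "send_rows", "body": {
  "increments": [
    {"dx": 0.05, "dy": -0.06, "dz": -0.6, "roll": 0, "claw": -0.3},
    {"dx": 0.08, "dy": -0.06, "dz": -1.1, "roll": 0, "claw": -0.3},
    {"dx": 0.08, "dy": -0.06, "dz": -1.5, "roll": 0, "claw": -0.3},
    {"dx": 0.08, "dy": -0.06, "dz": -1.6, "roll": 0, "claw": -0.3},
    {"dx": 0.08, "dy": -0.06, "dz": -1.6, "roll": 0, "claw": -0.3}
  ]
}}

```text
clock: 8.52
tcp_pos: [0.5704, 0.1043, 0.1206]
orientation: [-0.002, -0.028, 1.0, -0.0]
wrist_force: [-4.2, 0.1, 2.0]
finger_gap: 0.0532
grip_force: 22.7
```

>>> {"method": "send_rows", "body": {
  "increments": [
    {"dx": 0, "dy": 0, "dz": -0.1, "roll": 0, "claw": -0.3},
    {"dx": 0, "dy": 0, "dz": -0.2, "roll": 0, "claw": -0.3},
    {"dx": 0, "dy": 0, "dz": -0.3, "roll": 0, "claw": -0.3},
    {"dx": 0, "dy": 0, "dz": -0.4, "roll": 0, "claw": -0.3},
    {"dx": 0, "dy": 0, "dz": -0.4, "roll": 0, "claw": -0.3}
  ]
}}

```text
clock: 9.15
tcp_pos: [0.5704, 0.1044, 0.1108]
orientation: [-0.002, -0.029, 1.0, 0.0]
wrist_force: [-5.9, 0.1, 3.2]
finger_gap: 0.0534
grip_force: 24.1
```

>>> {"method": "send_rows", "body": {
  "increments": [
    {"dx": -0.08, "dy": 0, "dz": 0, "roll": 0, "claw": -0.3},
    {"dx": -0.12, "dy": 0, "dz": 0, "roll": 0, "claw": -0.3},
    {"dx": -0.16, "dy": 0, "dz": 0, "roll": 0, "claw": -0.3},
    {"dx": -0.16, "dy": 0, "dz": 0, "roll": 0, "claw": -0.3},
    {"dx": -0.16, "dy": 0, "dz": 0, "roll": 0, "claw": -0.3}
  ]
}}

```text
clock: 9.78
tcp_pos: [0.5684, 0.1045, 0.1113]
orientation: [0.0, -0.028, 1.0, 0.0]
wrist_force: [-0.4, -0.1, -0.5]
finger_gap: 0.0532
grip_force: 23.6
```

```bash
python3 - <<'E'
from h import *
s=get_state();print(s["tcp_pos"],s["orientation"],s["wrist_force"])
a=read_camera("scene")
cv2.imwrite("pics/a4.png",crop(a,185,130,100,110,5))
E
```

```text
[0.5684182  0.10446191 0.11128854] [ 7.62580515e-05 -2.84783718e-02  9.99594405e-01  4.39979809e-05] [-0.40974204 -0.06336391 -0.53192696]
```

View pics/a4.png

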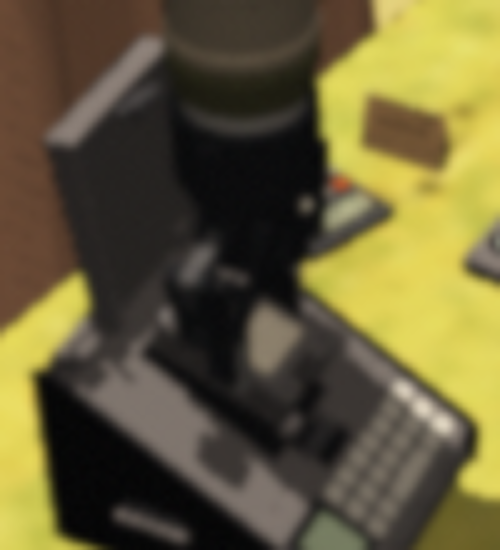

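>>> {"method": "send_rows", "body": {
  "increments": [
    {"dx": 0, "dy": 0, "dz": -0.1, "roll": 0, "claw": -0.3},
    {"dx": 0.02, "dy": 0, "dz": -0.2, "roll": 0, "claw": -0.3},
    {"dx": 0.04, "dy": 0, "dz": -0.3, "roll": 0, "claw": -0.3},
    {"dx": 0.06, "dy": 0, "dz": -0.4, "roll": 0, "claw": -0.3},
    {"dx": 0.06, "dy": 0, "dz": -0.4, "roll": 0, "claw": -0.3}
  ]
}}

```text
clock: 10.45
tcp_pos: [0.5696, 0.1045, 0.101]
orientation: [-0.0, -0.029, 1.0, 0.0]
wrist_force: [0.7, 0.4, -1.0]
finger_gap: 0.0532
grip_force: 23.6
```

>>> {"method": "send_rows", "body": {
  "increments": [
    {"dx": 0.02, "dy": 0, "dz": -0.08, "roll": 0, "claw": -0.3},
    {"dx": 0.04, "dy": 0, "dz": -0.16, "roll": 0, "claw": -0.3},
    {"dx": 0.06, "dy": 0, "dz": -0.24, "roll": 0, "claw": -0.3},
    {"dx": 0.06, "dy": 0, "dz": -0.24, "roll": 0, "claw": -0.3},
    {"dx": 0.06, "dy": 0, "dz": -0.24, "roll": 0, "claw": -0.3}
  ]
}}

```text
clock: 11.08
tcp_pos: [0.5707, 0.1045, 0.0953]
orientation: [-0.0, -0.029, 1.0, 0.0]
wrist_force: [-4.2, -1.5, 3.1]
finger_gap: 0.0534
grip_force: 24.2
```

```bash
python3 - <<'E'
from h import *
s=get_state();print(s["tcp_pos"],s["orientation"],s["wrist_force"])
a=read_camera("scene")
A=crop(a,200,155,80,75,7)
# overlay seated cassette outline
import fit
from fit import bay,world
p=np.load("p.npy");O=[]
for z in(0,26):O+=[[43,27,z],[43,-27,z],[-43,-27,z],[-43,27,z]]
q=(proj(a,world(bay(0,np.array(O,float),p[3]),p))-[200,155]+.5)*7
for x,y in q[4:]: cv2.circle(A,(int(x),int(y)),4,(0,0,255),1)
print(q.round())
cv2.imwrite("pics/a5.png",A)
E
```

```text
[0.57073943 0.1044683  0.09533645] [-4.42138082e-04 -2.85181863e-02  9.99593175e-01  3.95791234e-05] [-4.20231209 -1.49361343  3.08052623]
[[ 87. 336.]
 [156. 253.]
 [322. 387.]
 [259. 473.]
 [112. 303.]
 [181. 220.]
 [350. 356.]
 [287. 443.]]
```

View pics/a5.png

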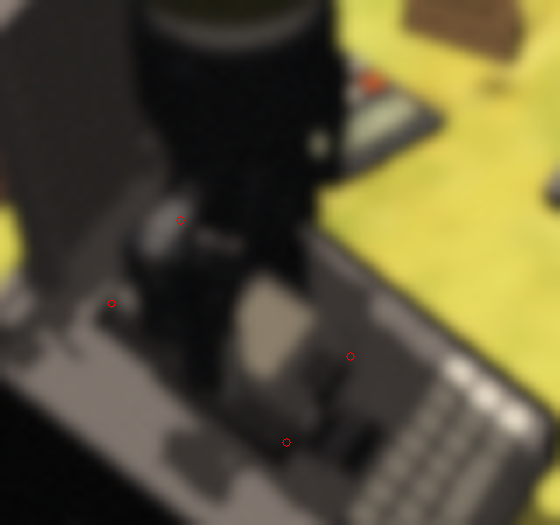

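>>> {"method": "send_rows", "body": {
  "increments": [
    {"dx": -0.04, "dy": 0, "dz": -0.05, "roll": 0, "claw": -0.3},
    {"dx": -0.06, "dy": 0, "dz": -0.1, "roll": 0, "claw": -0.3},
    {"dx": -0.06, "dy": 0, "dz": -0.15, "roll": 0, "claw": -0.3},
    {"dx": -0.06, "dy": 0, "dz": -0.2, "roll": 0, "claw": -0.3},
    {"dx": -0.06, "dy": 0, "dz": -0.2, "roll": 0, "claw": -0.3}
  ]
}}

```text
clock: 11.75
tcp_pos: [0.5703, 0.1045, 0.0904]
orientation: [0.0, -0.028, 1.0, 0.0]
wrist_force: [-0.1, 0.6, 3.4]
finger_gap: 0.0538
grip_force: 24.5
```

>>> {"method": "send_rows", "body": {
  "increments": [
    {"dx": 0, "dy": 0, "dz": -0.05, "roll": 0, "claw": -0.3},
    {"dx": 0, "dy": 0, "dz": -0.1, "roll": 0, "claw": -0.3},
    {"dx": 0, "dy": 0, "dz": -0.15, "roll": 0, "claw": -0.3},
    {"dx": 0, "dy": 0, "dz": -0.15, "roll": 0, "claw": -0.3},
    {"dx": 0, "dy": 0, "dz": -0.15, "roll": 0, "claw": -0.3}
  ]
}}

```text
clock: 12.38
tcp_pos: [0.57, 0.1045, 0.0871]
orientation: [0.0, -0.028, 1.0, 0.0]
wrist_force: [-1.2, -1.0, 7.4]
finger_gap: 0.0535
grip_force: 26.5
```

>>> {"method": "send_rows", "body": {
  "increments": [
    {"dx": 0, "dy": 0, "dz": 0, "roll": 0, "claw": 0.6},
    {"dx": 0, "dy": 0, "dz": 0.1, "roll": 0, "claw": 0.6},
    {"dx": 0, "dy": 0, "dz": 0.5, "roll": 0, "claw": 0.6},
    {"dx": 0, "dy": 0, "dz": 2, "roll": 0, "claw": 0.8},
    {"dx": -1, "dy": 0, "dz": 4, "roll": 0, "claw": 0.8}
  ]
}}

```text
clock: 13.0
tcp_pos: [0.545, 0.1043, 0.1868]
orientation: [-0.001, -0.028, 1.0, 0.0]
wrist_force: [-0.2, -0.1, 0.8]
finger_gap: 0.0771
grip_force: 0.0
```

>>> {"method": "send_rows", "body": {
  "increments": [
    {"dx": -1, "dy": -2, "dz": 2, "roll": 0, "claw": -1},
    {"dx": -2, "dy": -4, "dz": 2, "roll": 0, "claw": -1},
    {"dx": -3, "dy": -6, "dz": 2, "roll": 0, "claw": -1},
    {"dx": -3, "dy": -8, "dz": 2, "roll": 0, "claw": -1},
    {"dx": -3, "dy": -10, "dz": 2, "roll": 0, "claw": -1}
  ]
}}

```text
clock: 13.62
tcp_pos: [0.4694, -0.1471, 0.2377]
orientation: [0.001, -0.028, 1.0, -0.0]
wrist_force: [1.3, -0.1, -0.3]
finger_gap: -0.0003
grip_force: 0.0
```

```bash
python3 - <<'E'
from h import *
from fit import bay,world
p=np.load("p.npy");O=np.array([[x,y,26] for x,y in((43,27),(43,-27),(-43,-27),(-43,27))],float)
s=get_state();print(s["tcp_pos"],s["orientation"],s["wrist_force"])
a=read_camera("scene");b=read_camera("top")
def mk(c,x,y,w,h,k):
    A=crop(c,x,y,w,h,k)
    for u,v in (proj(c,world(bay(0,O,p[3]),p))-[x,y]+.5)*k: cv2.circle(A,(int(u),int(v)),4,(0,0,255),1)
    return A
A=mk(a,195,140,80,110,5);B=mk(b,200,130,80,110,5)
cv2.imwrite("pics/a6.png",np.hstack([A,B]))
E
```

```text
[ 0.46940905 -0.14711451  0.23770119] [ 7.80702406e-04 -2.84235971e-02  9.99595611e-01 -3.23605862e-04] [ 1.25163266 -0.10592784 -0.31189789]
```

View pics/a6.png

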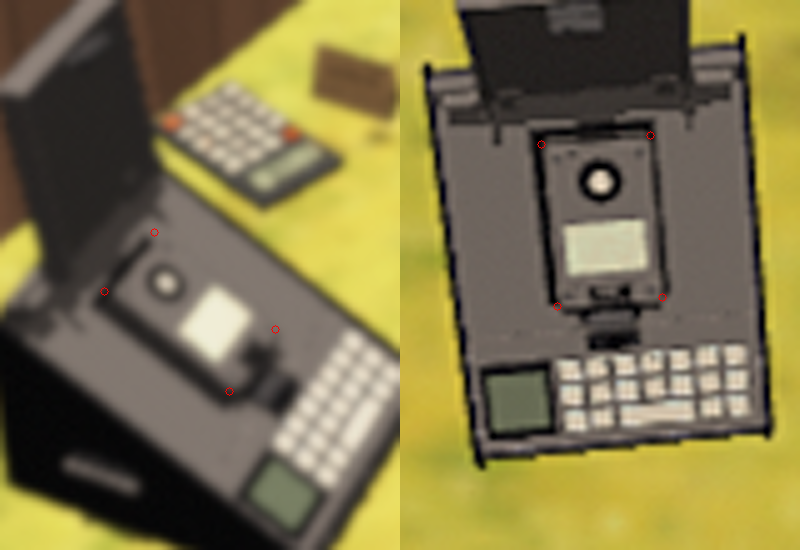

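Both views show the cassette in the bay, notch over the print head, with its corners at the predicted seated positions (top view (540,140)–(665,300)). I'll press on its top to confirm it is right down.

>>> {"method": "send_rows", "body": {
  "increments": [
    {"dx": 1, "dy": 2.3, "dz": 0, "roll": 0, "claw": -1},
    {"dx": 2, "dy": 4.6, "dz": 0, "roll": 0, "claw": -1},
    {"dx": 3, "dy": 6.9, "dz": 0, "roll": 0, "claw": -1},
    {"dx": 4, "dy": 9, "dz": -0.5, "roll": 0, "claw": -1},
    {"dx": 4.2, "dy": 10.12, "dz": -2, "roll": 0, "claw": -1}
  ]
}}

```text
clock: 14.35
tcp_pos: [0.5774, 0.1111, 0.1883]
orientation: [0.003, -0.03, 1.0, 0.0]
wrist_force: [0.3, 0.1, -0.7]
finger_gap: 0.0001
grip_force: 0.0
```

>>> {"method": "send_rows", "body": {
  "increments": [
    {"dx": 0, "dy": 0, "dz": -1.6, "roll": 0, "claw": -1},
    {"dx": 0, "dy": 0, "dz": -2.4, "roll": 0, "claw": -1},
    {"dx": 0, "dy": 0, "dz": -2.7, "roll": 0, "claw": -1},
    {"dx": 0, "dy": 0, "dz": -2.9, "roll": 0, "claw": -1},
    {"dx": 0, "dy": 0, "dz": -3.0, "roll": 0, "claw": -1}
  ]
}}

```text
clock: 14.98
tcp_pos: [0.5754, 0.1075, 0.1124]
orientation: [0.001, -0.028, 1.0, 0.0]
wrist_force: [0.9, -0.0, 1.2]
finger_gap: 0.0
grip_force: 0.0
```

>>> {"method": "send_rows", "body": {
  "increments": [
    {"dx": 0, "dy": 0, "dz": -0.05, "roll": 0, "claw": -1},
    {"dx": 0, "dy": 0, "dz": -0.1, "roll": 0, "claw": -1},
    {"dx": 0, "dy": 0, "dz": -0.15, "roll": 0, "claw": -1},
    {"dx": 0, "dy": 0, "dz": -0.2, "roll": 0, "claw": -1},
    {"dx": 0, "dy": 0, "dz": -0.2, "roll": 0, "claw": -1}
  ]
}}

```text
clock: 15.6
tcp_pos: [0.5755, 0.1074, 0.1099]
orientation: [0.002, -0.028, 1.0, -0.0]
wrist_force: [-5.3, -1.1, 17.1]
finger_gap: 0.0004
grip_force: 8.7
```

The surface contacted at 0.111, which is the seated height. Next come the route over and behind the cover and the closing-arc waypoints.

```bash
python3 - <<'E'
import numpy as np
hx,hz=.6343,.1416
for ph in list(range(85,206,8))+[203.7,207.1,210]:
    f=np.radians(ph);r=.105 if ph<150 else .112
    c=.011 if ph<=180 else -.011
    x=hx+r*np.cos(f)+.003*np.sin(f)+c; z=hz+r*np.sin(f)-.003*np.cos(f)
    print(ph,round(x,4),round(.1066+.058*(x-.5894),4),round(z,4))
E
```

```text
85 0.6574 0.1105 0.2459
93 0.6428 0.1097 0.2466
101 0.6282 0.1089 0.2452
109 0.614 0.108 0.2419
117 0.6003 0.1072 0.2365
125 0.5875 0.1065 0.2293
133 0.5759 0.1058 0.2204
141 0.5656 0.1052 0.21
149 0.5568 0.1047 0.1983
157 0.5434 0.1039 0.1881
165 0.5379 0.1036 0.1735
173 0.5345 0.1034 0.1582
181 0.5113 0.1021 0.1426
189 0.5122 0.1021 0.127
197 0.5153 0.1023 0.1117
205 0.5205 0.1026 0.097
203.7 0.5195 0.1025 0.0993
207.1 0.5222 0.1027 0.0932
210 0.5248 0.1029 0.0882
```

>>> {"method": "send_rows", "body": {
  "increments": [
    {"dx": -0.5, "dy": 0, "dz": 2, "roll": 0, "claw": -1},
    {"dx": -1.5, "dy": 0, "dz": 4, "roll": 0, "claw": -1},
    {"dx": -1.5, "dy": 0, "dz": 6, "roll": 0, "claw": -1},
    {"dx": -1.5, "dy": 0, "dz": 8, "roll": 0, "claw": -1},
    {"dx": -0.5, "dy": 0, "dz": 9, "roll": 0, "claw": -1}
  ]
}}

```text
clock: 16.23
tcp_pos: [0.5623, 0.1076, 0.3363]
orientation: [0.003, -0.029, 1.0, 0.0]
wrist_force: [0.6, 0.3, 0.5]
finger_gap: -0.0002
grip_force: 0.0
```

>>> {"method": "send_rows", "body": {
  "increments": [
    {"dx": 1, "dy": 0, "dz": 0, "roll": 0, "claw": -1},
    {"dx": 2.5, "dy": 0.1, "dz": 0, "roll": 0, "claw": -1},
    {"dx": 4, "dy": 0.2, "dz": 0, "roll": 0, "claw": -1},
    {"dx": 5.4, "dy": 0.2, "dz": 0, "roll": 0, "claw": -1},
    {"dx": 5.4, "dy": 0.2, "dz": 0, "roll": 0, "claw": -1}
  ]
}}

```text
clock: 16.85
tcp_pos: [0.6993, 0.112, 0.3282]
orientation: [-0.002, -0.028, 1.0, -0.0]
wrist_force: [-0.8, 0.1, -0.6]
finger_gap: -0.0003
grip_force: 0.0
```

>>> {"method": "send_rows", "body": {
  "increments": [
    {"dx": 0, "dy": 0, "dz": -1.6, "roll": 0, "claw": -1},
    {"dx": 0, "dy": 0, "dz": -3.3, "roll": 0, "claw": -1},
    {"dx": -0.5, "dy": -0.03, "dz": -3.3, "roll": 0, "claw": -1},
    {"dx": -1.1, "dy": -0.05, "dz": -3.3, "roll": 0, "claw": -1},
    {"dx": -1.65, "dy": -0.08, "dz": -3.3, "roll": 0, "claw": -1}
  ]
}}

```text
clock: 17.48
tcp_pos: [0.6548, 0.1104, 0.2501]
orientation: [0.001, -0.029, 1.0, 0.0]
wrist_force: [1.2, -0.5, 0.1]
finger_gap: -0.0
grip_force: 0.4
```

>>> {"method": "send_rows", "body": {
  "increments": [
    {"dx": -0.58, "dy": -0.03, "dz": 0.03, "roll": 0, "claw": -1},
    {"dx": -1.17, "dy": -0.06, "dz": 0, "roll": 0, "claw": -1},
    {"dx": -1.74, "dy": -0.1, "dz": -0.15, "roll": 0, "claw": -1},
    {"dx": -2.28, "dy": -0.13, "dz": -0.37, "roll": 0, "claw": -1},
    {"dx": -2.8, "dy": -0.16, "dz": -0.65, "roll": 0, "claw": -1}
  ]
}}

```text
clock: 18.1
tcp_pos: [0.5849, 0.1064, 0.234]
orientation: [0.001, -0.029, 1.0, -0.0]
wrist_force: [0.4, 0.9, -0.4]
finger_gap: -0.0001
grip_force: 0.3
```

>>> {"method": "send_rows", "body": {
  "increments": [
    {"dx": -0.36, "dy": -0.03, "dz": -0.54, "roll": 0, "claw": -1},
    {"dx": -0.77, "dy": -0.05, "dz": -0.96, "roll": 0, "claw": -1},
    {"dx": -1.12, "dy": -0.07, "dz": -1.43, "roll": 0, "claw": -1},
    {"dx": -1.6, "dy": -0.1, "dz": -1.84, "roll": 0, "claw": -1},
    {"dx": -1.85, "dy": -0.11, "dz": -2.42, "roll": 0, "claw": -1}
  ]
}}

```text
clock: 18.73
tcp_pos: [0.5386, 0.1037, 0.1733]
orientation: [0.001, -0.029, 1.0, 0.0]
wrist_force: [-0.3, -0.6, -0.3]
finger_gap: -0.0
grip_force: 0.2
```

>>> {"method": "send_rows", "body": {
  "increments": [
    {"dx": -0.1, "dy": 0, "dz": -0.3, "roll": 0, "claw": -1},
    {"dx": -0.2, "dy": -0.02, "dz": -0.6, "roll": 0, "claw": -1},
    {"dx": -0.5, "dy": -0.04, "dz": -0.9, "roll": 0, "claw": -1},
    {"dx": -0.8, "dy": -0.05, "dz": -1.2, "roll": 0, "claw": -1},
    {"dx": -0.8, "dy": -0.05, "dz": -1.5, "roll": 0, "claw": -1}
  ]
}}

```text
clock: 19.35
tcp_pos: [0.519, 0.1025, 0.1344]
orientation: [-0.0, -0.029, 1.0, 0.0]
wrist_force: [0.3, 0.4, -0.0]
finger_gap: -0.0001
grip_force: 0.1
```

>>> {"method": "send_rows", "body": {
  "increments": [
    {"dx": -0.1, "dy": 0, "dz": -0.3, "roll": 0, "claw": -1},
    {"dx": -0.05, "dy": 0, "dz": -0.6, "roll": 0, "claw": -1},
    {"dx": 0, "dy": 0, "dz": -0.9, "roll": 0, "claw": -1},
    {"dx": 0, "dy": 0, "dz": -1.2, "roll": 0, "claw": -1},
    {"dx": 0, "dy": 0, "dz": -1.3, "roll": 0, "claw": -1}
  ]
}}

```text
clock: 19.98
tcp_pos: [0.5195, 0.1024, 0.1016]
orientation: [-0.0, -0.028, 1.0, 0.0]
wrist_force: [-0.3, -0.2, 0.6]
finger_gap: -0.0004
grip_force: 0.1
```

Now press squarely: direction (+0.5, −0.87).

>>> {"method": "send_rows", "body": {
  "increments": [
    {"dx": 0.05, "dy": 0, "dz": -0.09, "roll": 0, "claw": -1},
    {"dx": 0.1, "dy": 0, "dz": -0.17, "roll": 0, "claw": -1},
    {"dx": 0.15, "dy": 0, "dz": -0.26, "roll": 0, "claw": -1},
    {"dx": 0.2, "dy": 0, "dz": -0.35, "roll": 0, "claw": -1},
    {"dx": 0.2, "dy": 0, "dz": -0.35, "roll": 0, "claw": -1}
  ]
}}

```text
clock: 20.6
tcp_pos: [0.5244, 0.1026, 0.0942]
orientation: [-0.0, -0.029, 1.0, 0.0]
wrist_force: [-0.6, -0.7, 0.5]
finger_gap: -0.0002
grip_force: 0.2
```

>>> {"method": "send_rows", "body": {
  "increments": [
    {"dx": 0.03, "dy": 0, "dz": -0.05, "roll": 0, "claw": -1},
    {"dx": 0.06, "dy": 0, "dz": -0.1, "roll": 0, "claw": -1},
    {"dx": 0.09, "dy": 0, "dz": -0.15, "roll": 0, "claw": -1},
    {"dx": 0.09, "dy": 0, "dz": -0.15, "roll": 0, "claw": -1},
    {"dx": 0.09, "dy": 0, "dz": -0.15, "roll": 0, "claw": -1}
  ]
}}

```text
clock: 21.22
tcp_pos: [0.5271, 0.1024, 0.0897]
orientation: [-0.0, -0.028, 1.0, 0.0]
wrist_force: [0.8, 0.9, 0.3]
finger_gap: 0.0001
grip_force: 0.0
```

No resistance was felt, so I'll look before going on.

```bash
python3 - <<'E'
from h import *
a=read_camera("scene");b=read_camera("top")
A=crop(a,165,110,130,150,3);B=crop(b,190,120,100,115,4)
o=np.zeros((460,800,3),np.uint8);o[:450,:390]=A;o[:,400:800]=B
cv2.imwrite("pics/a7.png",o)
E
```

```text
(no output)
```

View pics/a7.png

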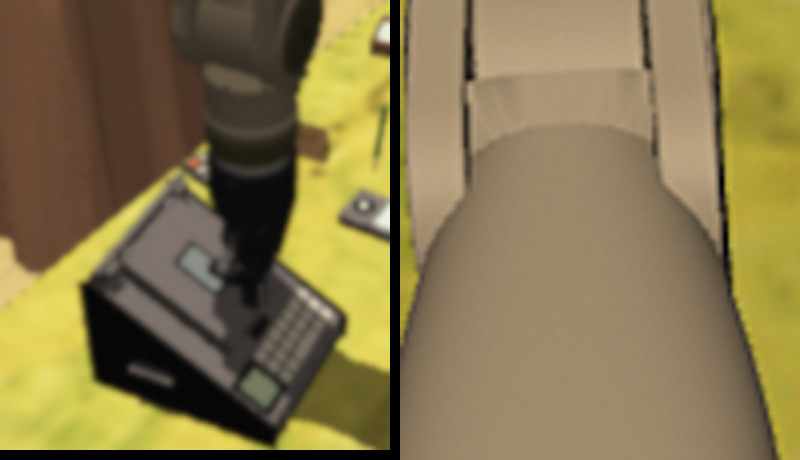

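The scene view shows the cover down over the cassette with the fingertip near its front edge. I'll press further until a firm stop is felt.

>>> {"method": "send_rows", "body": {
  "increments": [
    {"dx": 0.02, "dy": 0, "dz": -0.03, "roll": 0, "claw": -1},
    {"dx": 0.04, "dy": 0, "dz": -0.07, "roll": 0, "claw": -1},
    {"dx": 0.06, "dy": 0, "dz": -0.1, "roll": 0, "claw": -1},
    {"dx": 0.06, "dy": 0, "dz": -0.1, "roll": 0, "claw": -1},
    {"dx": 0.06, "dy": 0, "dz": -0.1, "roll": 0, "claw": -1}
  ]
}}

```text
clock: 21.95
tcp_pos: [0.5281, 0.1025, 0.0881]
orientation: [-0.0, -0.029, 1.0, 0.0]
wrist_force: [-4.0, -0.3, 7.0]
finger_gap: 0.0003
grip_force: 4.2
```

>>> {"method": "send_rows", "body": {
  "increments": [
    {"dx": 0.02, "dy": 0, "dz": -0.03, "roll": 0, "claw": -1},
    {"dx": 0.04, "dy": 0, "dz": -0.07, "roll": 0, "claw": -1},
    {"dx": 0.06, "dy": 0, "dz": -0.1, "roll": 0, "claw": -1},
    {"dx": 0.06, "dy": 0, "dz": -0.1, "roll": 0, "claw": -1},
    {"dx": 0.06, "dy": 0, "dz": -0.1, "roll": 0, "claw": -1}
  ]
}}

```text
clock: 22.58
tcp_pos: [0.5285, 0.1025, 0.0874]
orientation: [-0.001, -0.029, 1.0, -0.0]
wrist_force: [-11.4, -0.8, 22.7]
finger_gap: 0.0001
grip_force: 12.7
```

>>> {"method": "send_rows", "body": {
  "increments": [
    {"dx": -0.1, "dy": 0, "dz": 0.6, "roll": 0, "claw": -1},
    {"dx": -0.3, "dy": 0, "dz": 2.5, "roll": 0, "claw": -1},
    {"dx": -1, "dy": -1, "dz": 5, "roll": 0, "claw": -1},
    {"dx": -2, "dy": -3, "dz": 6, "roll": 0, "claw": -1},
    {"dx": -3, "dy": -5, "dz": 6, "roll": 0, "claw": -1}
  ]
}}

```text
clock: 23.2
tcp_pos: [0.4564, -0.0238, 0.2379]
orientation: [0.003, -0.03, 1.0, -0.001]
wrist_force: [1.0, -0.6, -0.6]
finger_gap: -0.0001
grip_force: 0.0
```

>>> {"method": "send_rows", "body": {
  "increments": [
    {"dx": 0, "dy": -2, "dz": 0, "roll": 0, "claw": -1},
    {"dx": 0, "dy": -4, "dz": 0, "roll": 0, "claw": -1},
    {"dx": 0, "dy": -5, "dz": 0, "roll": 0, "claw": -1},
    {"dx": 0, "dy": -5, "dz": 0, "roll": 0, "claw": -1},
    {"dx": 0, "dy": -5, "dz": 0, "roll": 0, "claw": -1}
  ]
}}

```text
clock: 23.82
tcp_pos: [0.4549, -0.1471, 0.2348]
orientation: [-0.0, -0.028, 1.0, 0.0]
wrist_force: [0.9, 0.0, -0.1]
finger_gap: 0.0001
grip_force: 0.0
```

```bash
python3 - <<'E'
from h import *
from fit import bay,world,ex,ey,ez
p=np.load("p.npy");h=bay(0,np.array([[68,0,28.]]),p[3])[0]
print(get_state()["tcp_pos"])
for nm in("scene","top"):
    c=read_camera(nm);g=cv2.cvtColor(c["image"],cv2.COLOR_BGR2GRAY).astype(np.float32)
    G=cv2.magnitude(cv2.Sobel(g,5,1,0),cv2.Sobel(g,5,0,1))
    for a in np.arange(-.04,.2,.02):
        d=-ex*np.cos(a)+ez*np.sin(a);n=ex*np.sin(a)+ez*np.cos(a)
        o=[]
        for zz in (3,-13):
          for L in ([h+126*d+zz*n+y*ey for y in np.linspace(-50,50,60)],[h+r*d+zz*n+50*ey for r in np.linspace(20,126,60)],[h+r*d+zz*n-50*ey for r in np.linspace(20,126,60)]):
            q=proj(c,world(np.array(L),p)).astype(np.float32)
            o.append(int(cv2.remap(G,q[:,:1],q[:,1:],1).mean()))
        print(nm,round(a,2),o)
E
```

```text
[ 0.45492954 -0.14709792  0.23480857]
scene -0.04 [148, 139, 7, 117, 152, 4]
scene -0.02 [150, 173, 9, 130, 178, 4]
scene 0.0 [151, 196, 13, 140, 195, 4]
scene 0.02 [150, 201, 19, 147, 200, 4]
scene 0.04 [149, 190, 30, 151, 187, 4]
scene 0.06 [147, 168, 45, 153, 158, 4]
scene 0.08 [146, 143, 59, 155, 126, 4]
scene 0.1 [143, 117, 65, 157, 111, 4]
scene 0.12 [140, 95, 70, 157, 115, 4]
scene 0.14 [139, 77, 90, 156, 128, 5]
scene 0.16 [139, 64, 120, 154, 138, 9]
scene 0.18 [138, 53, 144, 153, 141, 15]
top -0.04 [221, 51, 52, 25, 40, 52]
top -0.02 [247, 52, 52, 31, 41, 52]
top 0.0 [235, 53, 53, 49, 42, 52]
top 0.02 [195, 53, 53, 82, 43, 52]
top 0.04 [161, 54, 53, 127, 44, 52]
top 0.06 [147, 55, 53, 183, 45, 52]
top 0.08 [150, 55, 52, 232, 47, 53]
top 0.1 [164, 55, 51, 247, 48, 54]
top 0.12 [178, 54, 51, 221, 49, 54]
top 0.14 [188, 54, 50, 180, 50, 54]
top 0.16 [193, 53, 50, 152, 51, 54]
top 0.18 [193, 53, 49, 147, 52, 54]
```

The edge fit puts the cover at about 0 rad in both views, and it withstood 25 N rigidly, so it is latched.

```bash
python3 -c "
from workcell import *
print(hand_in())"
```

```text
the job is handed in; nothing more can be done
None
```

The thick cassette is seated in the bay with its notch over the print head, and the cover is pressed shut. It held 25 N rigidly and the edge fit put it at about 0 rad. The thin cassette and the other things were left alone, and the job is handed in at about 24 s; no verdict came back.

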